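# Lower the tile press by one turn of its hand wheel

### The job

Set the tile press one tile thickness lower: push the blue hand wheel round by its upright red handle through exactly one full turn, clockwise seen from above, so that the handle comes back to where it started. Only push the handle with the fingers, never grip it; leave the wheel at rest and do not disturb the bottle, the bowl and the tool pot standing round the press.

Things in the scene. Friction and masses are not known exactly. Their poses are not given: they have to be found in the camera images.
- press: Green bench tile press, bolted down: base 200 x 270 x 22 mm, two steel columns, crosshead up to 170 mm above the table, a steel press plate over a tile mould. Origin: on the table surface, right under the wheel's axis; z up. Nothing of the press but the wheel and its spindle stands higher than 196 mm.
- hub (a point): Point on the wheel's vertical axis, at the height of the top of the rim, 216 mm above the table. The horizontal blue wheel has a rim tube of 16 mm diameter on a circle of radius 85 mm (outside radius 93 mm), three spokes and a hub of 48 mm diameter up to 222 mm above the table; a steel spindle of 18 mm diameter stands out of the hub, its top never above 250 mm.
- handle: The red upright handle, a plain round sleeve of 20 mm diameter standing upright on the rim over one spoke, 85 mm from the wheel's axis; it spins freely on its own axis. Origin: on the sleeve's axis at its lower end, 214 mm above the table; z up; it rises to 272 mm above the table, so 56 mm stand free above the rim.
- wheel (a joint): Turning of the hand wheel in rad, growing clockwise seen from above; one turn is 6.283. It starts anywhere from 0 to 5.8 (stops at -0.5 and 13). It turns stiffly, needing about 3 N at the handle, and stays where it is left. Each turn clockwise lowers the press plate by 8 mm.
- bottle: Clear bottle with a blue cap, 64 mm diameter, 190 mm tall, standing on the table near the press; leave alone. Origin: centre of its underside.
- bowl: Blue glazed bowl, 110 mm diameter, 50 mm tall, on the table near the press; leave alone. Origin: centre of its underside.
- toolpot: Whitish pot of 74 mm diameter and 90 mm height with wooden modelling tools standing in it (all one piece), about 170 mm tall in all; leave alone. Origin: centre of its underside.

How it is judged:
On the way:
1. the fingers push the handle through the far half of its circle (more than 150 mm from its start) (distance of handle from where it was at the start of the episode above 0.15 m and contact force between the fingers and handle above 0.3 N), for 0.05 s.
At the end, for the whole second after the job is handed in: The wheel is exactly one turn further clockwise: handle within 12 mm (8 degrees) of where it started, joint one turn higher (between 6.05 and 12.3 rad), wheel at rest. Bottle, bowl and tool pot are upright within 30 mm of their starting places (distance of handle from where it was at the start of the episode below 0.012 m and value of joint wheel between 6.05 and 12.3 rad and velocity of joint wheel between -0.05 and 0.05 rad/s and distance of each of bottle, bowl, toolpot from where it was at the start of the episode below 0.03 m and angle between each of bottle, bowl, toolpot's own z axis and vertical below 0.2 rad); the robot touches nothing.
It fails at once if the bottle is pushed more than 30 mm or lifted (distance of bottle from where it was at the start of the episode above 0.03 m).
It fails at once if the bowl is pushed more than 30 mm or lifted (distance of bowl from where it was at the start of the episode above 0.03 m).
It fails at once if the tool pot is pushed more than 30 mm or lifted (distance of toolpot from where it was at the start of the episode above 0.03 m).
It fails at once if the handle is gripped between the fingers (horizontal distance between the grasp point and handle below 0.008 m and height (world z) of the grasp point below 0.27 m and contact force between the fingers and handle above 0.5 N).
It also fails if it takes over 59 s, if anything falls off the work surface, if the arm or the gripper's body presses on something with over 40 N, if the wrist force passes 120 N, or if a joint passes its speed limit or range.

### The arm

A 6-joint arm with a two-finger parallel gripper is mounted at the origin on the work surface. World frame = base frame: x ahead of the robot, y to its left, z up, the work surface at z = 0. Lengths are in m, angles in rad, forces in N, time in s.
With the tool pointing down it reaches from about 0.35 to 0.775 m from the base axis. Payload 7.3 kg.
Tool frame: the origin (TCP) lies between the finger pads; the fingertips stand 25 mm ahead of it and the grasp point (between the pads) lies 6 mm ahead of it; y points along the fingers, z is the direction in which the jaws open and shut, and the axes are right-handed (so a half turn about y gives the same grasp; the last joint's range is limited). The gripper opens to 92 mm and grips with 3 to 60 N. Pads are 19 mm wide; open, the fingers measure 130 mm over their backs; the gripper's body (75 mm by 190 mm) begins 47 mm behind the grasp point.
Start: joints at [-1.469, 0.342, 1.524, -0, 1.275, -0.146], TCP at [0.129, -0.509, 0.252] pointing down, gripper open.
Joint ranges: [-2.53, 2.53], [-0.77, 2.02], [0.04, 2.7], [-1, 4.14], [0.28, 2.66], [-3.11, 3.11]. Speed limits (rad/s): [2.57, 2.57, 3.14, 3.14, 3.14, 3.14].

### API

Orientations are given as [roll, pitch, yaw] about the fixed x, y, z axes, in that order (R = Rz(yaw) Ry(pitch) Rx(roll)).
In Python, from cell import sensors, read_camera, hand_in gives the robot as it stands. The module is installed in compiled form; this text tells all that it offers.
- The arm moves only by the tool send_rows, never from a script. Its argument "motion" is a list that holds one entry, the list of rows, each a list of 4 numbers: the shift along the tool's x, y, z in m, then the turn about the tool's y in degrees. In form: [[[tx, ty, tz, twist], ...]]. A call has 1 to 8 rows; each row is the pose to reach, as a shift and turn from the pose measured when the call began, along the tool's axes at that moment; what a row does not reach only later rows make up. A row lasts 1/10 s, in which the tool goes at most 50 mm and 8.59 degrees, less where a joint would pass 70% of its speed; a pose out of reach is approached as far as the arm can. A call with a gripper value outside its range is refused whole. "gripper" is the opening, from 0 (shut) to 1 (fully open), set as the call begins (left out, the last holds). The fingers move at their own pace and stop on an object; "grip_force" is the grip in N (left out, the last holds). Time passes only in rows, so rows that repeat a pose let the fingers close. It gives the time, the measured TCP pose, the force and the opening at its end, in the units of the state.
- sensors.observe(): the state, without advancing time (a new reading comes with each control period).
- read_camera(name): name is "side" or "top" or "wrist"; returns a dict with "frame" (420x560x3 uint8, red, green, blue), "fx", "fy", "cx", "cy" (pixels), "distortion" ([k1, k2, p1, p2, k3] as OpenCV has them; the pictures are not rectified), "extrinsics" (4x4, takes a point from world to camera coordinates). Camera axes: x right, y up, looking along -z (the intrinsics and any distortion apply to the point x, -y, -z); pixel columns grow to the right and rows downward; lengths in m; the calibration is good to about 2 mm. A picture is of the moment at which its call begins. There is no depth.
- hand_in(): hands the job in, once; it reports no verdict.
The state is a dict: "time": time; "qpos": joint angles; "qvel": joint speeds; "joint_efforts": joint torques, N m; "tool_pos": TCP position; "tool_rot": TCP orientation; "contact_force": force on the tool from outside, world axes, zero at the start; "torque": the same for the moment, N m; "opening": finger opening in m.
Only numpy, scipy, OpenCV 4.12 (cv2) and the standard library are available. Lean on these libraries where they do the work, as an engineer would, in place of code of your own. Each camera call takes 0.05 s, during which the arm holds its last target.

## Working session

There is one attempt and no reset: what is moved stays moved. The work goes in short steps, Python scripts to look and compute and a tool call to move; the robot and the scene stay as the last step left them, time stands still between calls to the robot, and variables do not carry over. Pictures are saved under pics/ and viewed, and the job is handed in when it is done.

Besides the shell and the picture viewer there is one more tool, called after "Call:" as a command line: name --argument value ..., lists and objects as JSON in quotes. send_rows: Moves the arm, as the interface text tells. Its arguments: {"type":"object","properties":{"motion":{"type":"array"},"gripper":{"type":"number"},"grip_force":{"type":"number"}},"required":["motion"]}

```bash
mkdir -p pics
python3 - <<'E'
from cell import sensors, read_camera
import cv2, numpy as np, pickle
s=sensors.observe(); print(s)
for n in ("top","side"):
    c=read_camera(n); pickle.dump(c,open(n+'0.pkl','wb'))
    cv2.imwrite(f'pics/{n}0.png',c['frame'][:,:,::-1]); print(n,c['fx'],c['cx'],c['cy'],c['distortion'],np.round(c['extrinsics'],3).tolist())
E
```

```text
{'time': 0.0, 'qpos': array([-1.46896801e+00,  3.42737601e-01,  1.52500465e+00,  1.08532700e-05,
        1.27541277e+00, -1.46003351e-01]), 'qvel': array([-0.00132525,  0.00157894, -0.00132036, -0.00112939,  0.00063826,
        0.00028441]), 'joint_efforts': array([-1.07586322e-03, -4.31245136e+01, -2.44219744e+01,  7.17211794e-02,
        5.57910406e-02, -1.23179148e-04]), 'tool_pos': array([ 0.12876893, -0.50858457,  0.25104154]), 'tool_rot': array([-1.57234056e+00,  2.37568669e-04, -2.89376434e+00]), 'contact_force': array([ 0.53839195, -0.00300195,  0.4616524 ]), 'torque': array([ 0.00204497, -0.00881511,  0.02034183]), 'opening': 0.09192914170397208}
top 436.47606722178983 277.60590388783646 210.59826923329277 [-0.12246599  0.          0.          0.          0.        ] [[-0.005, -1.0, 0.024, 0.03], [0.989, -0.001, 0.15, -0.64], [-0.15, 0.025, 0.988, -1.234], [0.0, 0.0, 0.0, 1.0]]
side 467.99407713417344 279.5642263052094 200.98633392282986 [0.0463078 0.        0.        0.        0.       ] [[-0.798, -0.603, -0.009, 0.51], [0.314, -0.428, 0.848, -0.292], [-0.515, 0.674, 0.53, -0.856], [0.0, 0.0, 0.0, 1.0]]
```

View pics/top0.png

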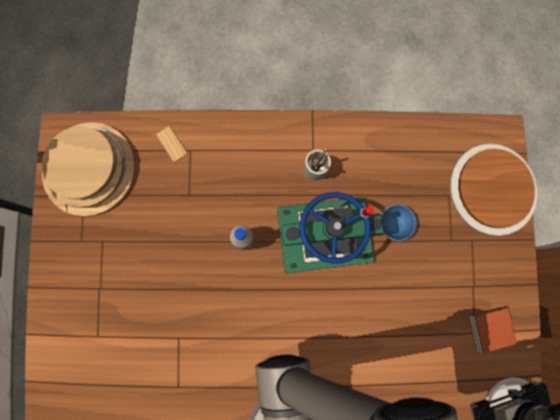

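View pics/side0.png

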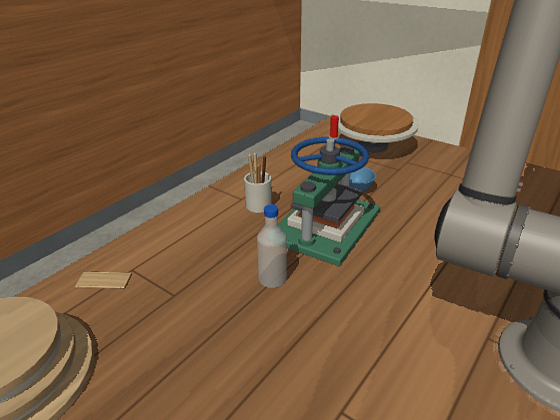

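```bash
cat > h.py <<'E'
import numpy as np, cv2
def K(c): return np.array([[c['fx'],0,c['cx']],[0,c['fy'],c['cy']],[0,0,1.]])
def back(c,px,z):
    p=cv2.undistortPoints(np.array(px,float).reshape(-1,1,2),K(c),np.array(c['distortion'],float)).reshape(-1,2)
    E=np.array(c['extrinsics']);R=E[:3,:3];o=-R.T@E[:3,3]
    d=np.c_[p[:,0],-p[:,1],-np.ones(len(p))]@R
    return o+d*((z-o[2])/d[:,2])[:,None]
def proj(c,P):
    E=np.array(c['extrinsics']);q=np.atleast_2d(P)@E[:3,:3].T+E[:3,3];q=q*[1,-1,-1]
    return cv2.projectPoints(q.reshape(-1,1,3),np.zeros(3),np.zeros(3),K(c),np.array(c['distortion'],float))[0].reshape(-1,2)
def red(c,box=None):
    f=c['frame'].astype(int);m=(f[...,0]>130)&(f[...,1]<60)&(f[...,2]<60)
    if box: 
        b=np.zeros_like(m);b[box[1]:box[3],box[0]:box[2]]=1;m&=b
    v,u=np.nonzero(m);return np.c_[u,v]
E
python3 - <<'E'
import pickle
from h import *
from scipy.optimize import least_squares
t=pickle.load(open('top0.pkl','rb'));s=pickle.load(open('side0.pkl','rb'))
f=t['frame'].astype(int);m=(f[...,2]>f[...,0]+50)&(f[...,2]>f[...,1]+40)
v,u=np.nonzero(m);k=(u>295)&(u<378)&(v>188)&(v<270);P=back(t,np.c_[u,v][k],.208)
x=np.array([.42,-.1])
r=least_squares(lambda x:(lambda d:np.where(abs(d)<.02,d,.0))(np.hypot(*(P[:,:2]-x[:2]).T)-x[2]),[*P[:,:2].mean(0),.085],loss='soft_l1',f_scale=.003)
print('hub top',r.x,k.sum())
for n,c,box in(('top',t,(350,195,385,225)),('side',s,(320,105,345,145))):
    q=red(c,box);print(n,len(q),q.min(0),q.max(0))
    for uv in q[::max(1,len(q)//8)]:print(uv,np.round(back(c,uv,.272)[0],3))
# handle angle fit: chamfer by silhouettes of red
def sil(c,h,a):
    return None
hub=r.x[:2]
def cost(p):
    e=[]
    for c,box in((t,(350,195,385,225)),(s,(320,105,345,145))):
        q=red(c,box);mask=np.zeros((840*2,560*4),np.uint8)
        th=np.linspace(0,2*np.pi,40)
        pts=np.vstack([np.c_[p[0]+.01*np.cos(th),p[1]+.01*np.sin(th),np.full(40,z)] for z in(.217,.272)])
        hull=cv2.convexHull(proj(c,pts).astype(np.float32)).reshape(-1,2)
        cv2.fillConvexPoly(mask,np.round((hull+.5)*4).astype(np.int32),1)
        mk=cv2.resize(mask.astype(np.float32),(560,420),interpolation=cv2.INTER_AREA)
        ob=np.zeros((420,560),np.float32);ob[q[:,1],q[:,0]]=1
        e.append(abs(mk-ob).sum())
    return sum(e),e
best=min(((cost((x,y)),x,y) for x in np.arange(hub[0]-.1,hub[0]+.1,.003) for y in np.arange(hub[1]-.1,hub[1]+.0,.003)),key=lambda a:a[0][0])
best=min(((cost((x,y)),x,y) for x in best[1]+np.arange(-.004,.0041,.0005) for y in best[2]+np.arange(-.004,.0041,.0005)),key=lambda a:a[0][0])
print(best); d=np.array(best[1:])-hub;print(np.hypot(*d),np.degrees(np.arctan2(d[1],d[0])))
for n,px,z in(('bottlecap',(240,234),.19),('pot',(317,157),.09),('bowl',(400,223),.05)):print(n,back(t,px,z)[0])
# side check: project rim on side and save
for n,c in(('top',t),('side',s)):
    im=c['frame'][:,:,::-1].copy();th=np.linspace(0,2*np.pi,90)
    for rr in(.077,.093):
        for p in proj(c,np.c_[hub[0]+rr*np.cos(th),hub[1]+rr*np.sin(th),np.full(90,.208)]):im[int(round(p[1])),int(round(p[0]))]=(0,255,255)
    p=proj(c,[[best[1],best[2],.272],[best[1],best[2],.22]])
    for a in p: im[int(round(a[1])),int(round(a[0]))]=(0,255,0)
    x0,y0=(270,90) if n=='side' else (220,130)
    cv2.imwrite(f'pics/chk_{n}.png',cv2.resize(im[y0:y0+150,x0:x0+200],None,fx=4,fy=4,interpolation=0))
E
```

```text
hub top [ 0.57272276 -0.11449753  0.08456401] 974
top 54 [365 206] [372 213]
[367 206] [ 0.617 -0.185  0.272]
[367 207] [ 0.614 -0.185  0.272]
[366 208] [ 0.612 -0.183  0.272]
[372 208] [ 0.612 -0.198  0.272]
[370 209] [ 0.609 -0.192  0.272]
[368 210] [ 0.607 -0.187  0.272]
[366 211] [ 0.604 -0.182  0.272]
[372 211] [ 0.604 -0.197  0.272]
[371 212] [ 0.602 -0.195  0.272]
side 138 [330 116] [338 137]
[331 116] [ 0.614 -0.181  0.272]
[334 118] [ 0.602 -0.174  0.272]
[331 121] [ 0.598 -0.154  0.272]
[334 123] [ 0.585 -0.148  0.272]
[333 126] [ 0.578 -0.131  0.272]
[332 129] [ 0.57  -0.115  0.272]
[336 131] [ 0.557 -0.11   0.272]
[332 134] [ 0.556 -0.091  0.272]
[333 137] [ 0.545 -0.078  0.272]
((np.float32(102.5625), [np.float32(48.1875), np.float32(54.375)]), np.float64(0.6112227592123602), np.float64(-0.19249752987873703))
0.08698419396649028 -63.72952607058939
bottlecap [0.55704717 0.12918292 0.19      ]
pot [ 0.79091037 -0.08637801  0.09      ]
bowl [ 0.60161876 -0.33541474  0.05      ]
```

View pics/chk_top.png

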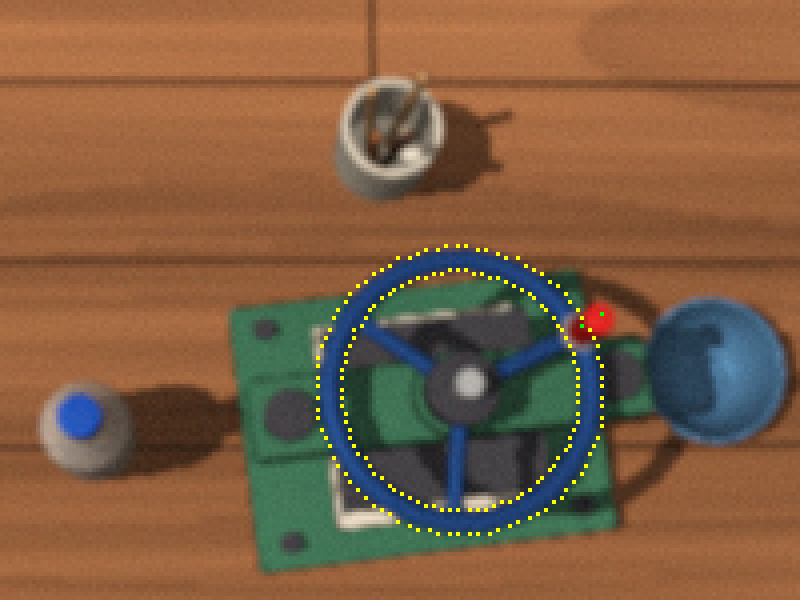

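View pics/chk_side.png

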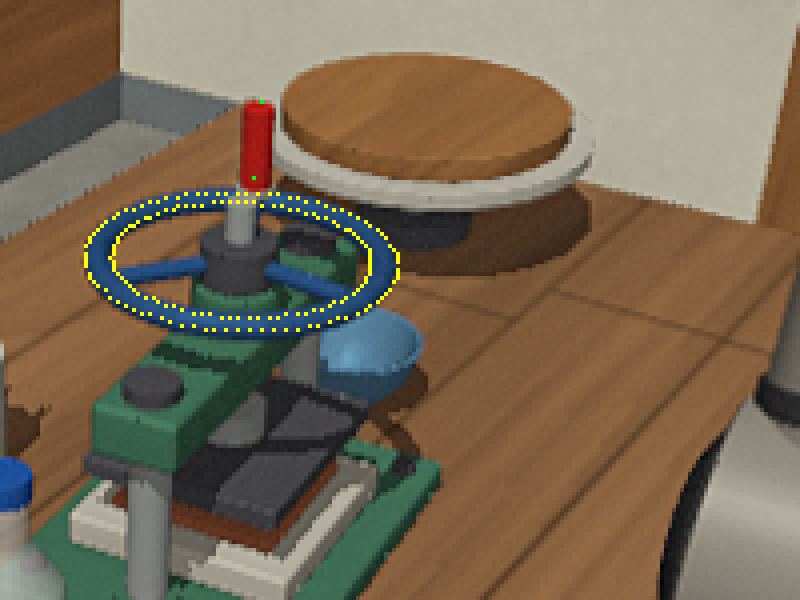

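```bash
cat > plan.py <<'E'
import sys
from h import *
from scipy.spatial.transform import Rotation as Ro
from cell import sensors
HUB=np.array([.5727,-.1145])
def shifts(W):
    s=sensors.observe();R=Ro.from_euler('xyz',s['tool_rot']).as_matrix()
    d=(np.array(W)-s['tool_pos'])@R
    print('t',s['time'],np.round(s['tool_pos'],4),np.round(s['tool_rot'],3),np.round(s['contact_force'],2),s['opening'])
    print('ang',np.degrees(np.arctan2(*(s['tool_pos'][:2]-HUB)[::-1])))
    print(str([[round(float(a),3) for a in r]+[0] for r in d]))
def circ(angs,r=.085,z=.253):
    return [[HUB[0]+r*np.cos(np.radians(a)),HUB[1]+r*np.sin(np.radians(a)),z] for a in angs]
E
python3 - <<'E'
from plan import *
p=circ([-25],z=.335)[0]
shifts([[.129,-.509,.335],p,p[:2]+[.253]])
E
```

```text
t 0.1 [ 0.1287 -0.5086  0.2511] [-1.572  0.    -2.894] [-0.29  0.4  -0.14] 0.09175293401528778
ang -138.4014637073094
[[-0.0, -0.084, 0.0, 0], [-0.593, -0.083, -0.22, 0], [-0.593, -0.001, -0.22, 0]]
```

Call:
send_rows --motion '[[[0,-0.045,0,0],[0,-0.084,0,0],[-0.05,-0.084,-0.018,0],[-0.095,-0.084,-0.035,0],[-0.14,-0.084,-0.052,0],[-0.185,-0.084,-0.069,0],[-0.23,-0.084,-0.085,0],[-0.275,-0.084,-0.102,0]]]' --gripper 0 --grip_force 10

```text
time: 0.9
tool_pos: [0.3716, -0.341, 0.3351]
tool_rot: [-1.573, -0.0, -2.894]
contact_force: [0.1, -1.0, -0.2]
opening: 0.0323
```

Run:
```python
from plan import *
p=circ([-25],z=.335)[0]
shifts([p,p[:2]+[.253]])
```

```text
t 0.9 [ 0.3716 -0.341   0.3351] [-1.573 -0.    -2.894] [ 0.15 -0.96 -0.15] 0.03231741381443284
ang -131.60156236783897
[[-0.316, 0.0, -0.117, 0], [-0.316, 0.082, -0.116, 0]]
```

Call:
send_rows --motion '[[[-0.045,0,-0.017,0],[-0.09,0,-0.033,0],[-0.135,0,-0.05,0],[-0.18,0,-0.067,0],[-0.225,0,-0.083,0],[-0.27,0,-0.1,0],[-0.316,0,-0.117,0],[-0.316,0,-0.117,0]]]'

```text
time: 1.7
tool_pos: [0.6527, -0.1456, 0.3321]
tool_rot: [-1.576, -0.002, -2.888]
contact_force: [-0.6, -0.2, -0.3]
opening: 0.0004
```

Run:
```python
from plan import *
p=circ([-25],z=.335)[0]
shifts([p,p[:2]+[.253]])
```

```text
t 1.7 [ 0.6527 -0.1456  0.3321] [-1.576e+00 -2.000e-03 -2.888e+00] [-0.55 -0.16 -0.3 ] 0.0004318439920239467
ang -21.244057977741974
[[0.004, -0.003, 0.004, 0], [0.004, 0.079, 0.004, 0]]
```

Call:
send_rows --motion '[[[0.004,0.03,0.004,0],[0.004,0.06,0.004,0],[0.004,0.079,0.004,0],[0.004,0.079,0.004,0]]]'

```text
time: 2.1
tool_pos: [0.6478, -0.1501, 0.2493]
tool_rot: [-1.58, -0.008, -2.889]
contact_force: [-0.6, -0.5, 1.0]
opening: 0.0008
```

Run:
```python
from plan import *
from cell import read_camera
shifts(circ(range(-31,-31-6*8,-6)))
for n in('top','side'):
    c=read_camera(n);x0,y0=(270,60) if n=='side' else (220,130)
    cv2.imwrite(f'pics/d1_{n}.png',cv2.resize(c['frame'][y0:y0+150,x0:x0+200,::-1],None,fx=3,fy=3,interpolation=0))
```

```text
t 2.1 [ 0.6478 -0.1501  0.2493] [-1.58  -0.008 -2.889] [-0.57 -0.55  0.99] 0.0008416871975146858
ang -25.33944453928569
[[0.004, -0.004, 0.007, 0], [0.011, -0.004, 0.013, 0], [0.018, -0.004, 0.018, 0], [0.026, -0.004, 0.023, 0], [0.034, -0.004, 0.026, 0], [0.043, -0.004, 0.029, 0], [0.051, -0.004, 0.031, 0], [0.06, -0.003, 0.032, 0]]
```

View pics/d1_side.png

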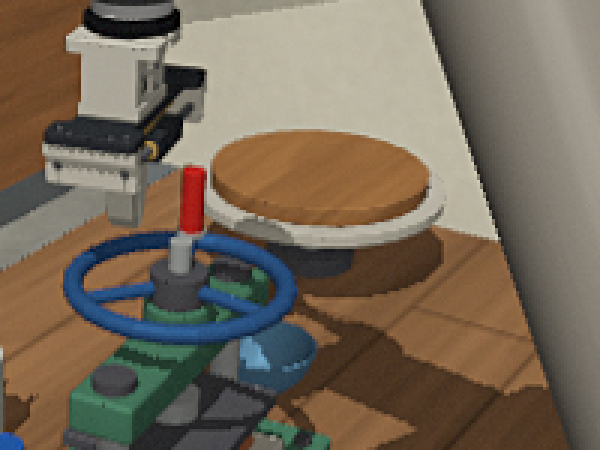

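View pics/d1_top.png

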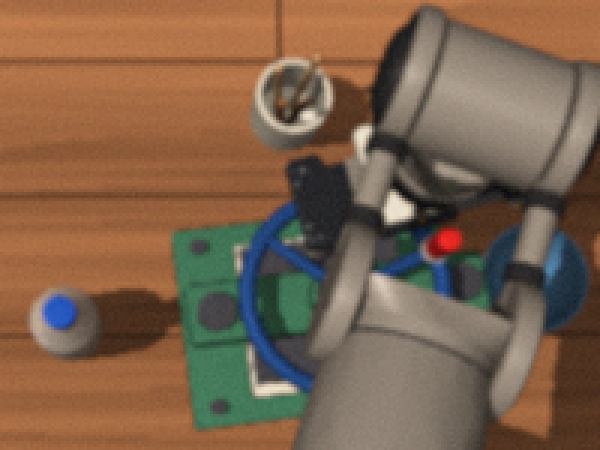

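Call:
send_rows --motion '[[[0.004,-0.004,0.007,0],[0.011,-0.004,0.013,0],[0.018,-0.004,0.018,0],[0.026,-0.004,0.023,0],[0.034,-0.004,0.026,0],[0.043,-0.004,0.029,0],[0.051,-0.004,0.031,0],[0.06,-0.003,0.032,0]]]'

```text
time: 3.0
tool_pos: [0.5991, -0.1967, 0.2569]
tool_rot: [-1.575, -0.0, -2.889]
contact_force: [2.1, 1.6, 3.2]
opening: 0.0006
```

Run:
```python
from plan import *
from cell import read_camera
shifts(circ(range(-79,-79-6*8,-6)))
for n in('top','side'):
    c=read_camera(n);x0,y0=(270,60) if n=='side' else (220,130)
    cv2.imwrite(f'pics/d2_{n}.png',cv2.resize(c['frame'][y0:y0+150,x0:x0+200,::-1],None,fx=3,fy=3,interpolation=0))
```

```text
t 3.0 [ 0.5991 -0.1967  0.2569] [-1.575 -0.    -2.889] [2.14 1.65 3.21] 0.0006322004349502109
ang -72.2100310716344
[[0.01, 0.004, -0.001, 0], [0.019, 0.004, -0.002, 0], [0.028, 0.004, -0.004, 0], [0.036, 0.004, -0.007, 0], [0.044, 0.004, -0.011, 0], [0.052, 0.004, -0.015, 0], [0.059, 0.004, -0.021, 0], [0.066, 0.004, -0.027, 0]]
```

View pics/d2_side.png

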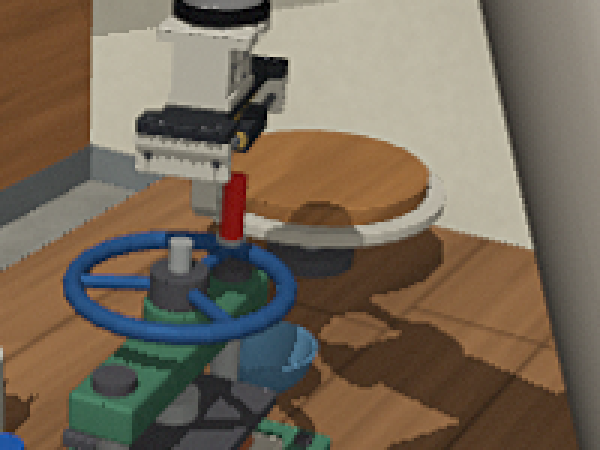

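View pics/d2_top.png

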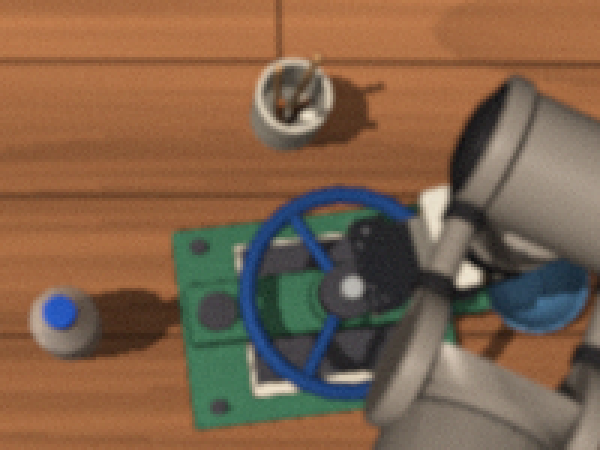

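Call:
send_rows --motion '[[[0.01,0.003,-0.001,0],[0.019,0.003,-0.002,0],[0.028,0.003,-0.004,0],[0.036,0.003,-0.007,0],[0.044,0.003,-0.011,0],[0.052,0.003,-0.015,0],[0.059,0.003,-0.021,0],[0.066,0.003,-0.027,0]]]'

```text
time: 3.9
tool_pos: [0.5265, -0.1875, 0.2538]
tool_rot: [-1.575, -0.004, -2.89]
contact_force: [3.5, -1.3, -1.5]
opening: 0.0004
```

Run:
```python
from plan import *
from cell import read_camera
shifts(circ(range(-126,-126-6*8,-6)))
for n in('side',):
    c=read_camera(n);x0,y0=(270,60) if n=='side' else (220,130)
    cv2.imwrite(f'pics/d3_{n}.png',cv2.resize(c['frame'][y0:y0+150,x0:x0+200,::-1],None,fx=3,fy=3,interpolation=0))
```

```text
t 3.9 [ 0.5265 -0.1875  0.2538] [-1.575 -0.004 -2.89 ] [ 3.55 -1.32 -1.51] 0.00035775188367804557
ang -122.36290036792292
[[0.003, 0.001, -0.005, 0], [0.008, 0.001, -0.012, 0], [0.012, 0.001, -0.02, 0], [0.016, 0.001, -0.028, 0], [0.019, 0.001, -0.036, 0], [0.021, 0.001, -0.045, 0], [0.022, 0.001, -0.054, 0], [0.022, 0.001, -0.063, 0]]
```

View pics/d3_side.png

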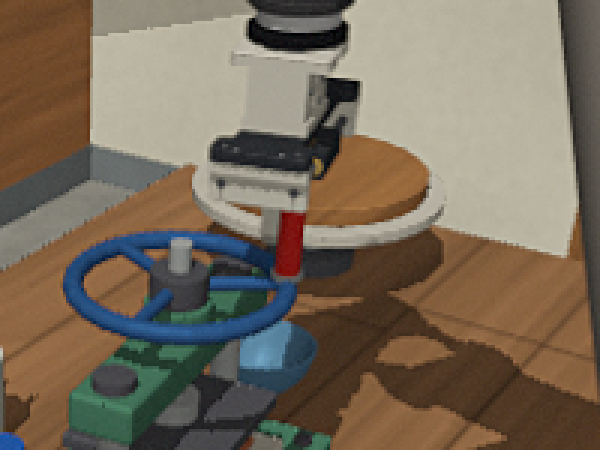

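Call:
send_rows --motion '[[[0.003,0.001,-0.005,0],[0.008,0.001,-0.012,0],[0.012,0.001,-0.02,0],[0.016,0.001,-0.028,0],[0.019,0.001,-0.036,0],[0.021,0.001,-0.045,0],[0.022,0.001,-0.054,0],[0.022,0.001,-0.063,0]]]'

```text
time: 4.75
tool_pos: [0.4879, -0.1306, 0.2534]
tool_rot: [-1.576, -0.005, -2.889]
contact_force: [1.9, -3.0, 1.3]
opening: 0.0004
```

Run:
```python
from plan import *
from cell import read_camera
shifts(circ(range(-174,-174-6*8,-6)))
for n in('side',):
    c=read_camera(n);x0,y0=(270,60) if n=='side' else (220,130)
    cv2.imwrite(f'pics/d4_{n}.png',cv2.resize(c['frame'][y0:y0+150,x0:x0+200,::-1],None,fx=3,fy=3,interpolation=0))
```

```text
t 4.75 [ 0.4879 -0.1306  0.2534] [-1.576 -0.005 -2.889] [ 1.86 -2.96  1.29] 0.00042408995628240786
ang -169.27398471977315
[[-0.002, 0.0, -0.007, 0], [-0.004, 0.0, -0.016, 0], [-0.006, 0.001, -0.024, 0], [-0.01, 0.001, -0.032, 0], [-0.014, 0.001, -0.04, 0], [-0.02, 0.001, -0.047, 0], [-0.025, 0.001, -0.054, 0], [-0.032, 0.001, -0.06, 0]]
```

View pics/d4_side.png

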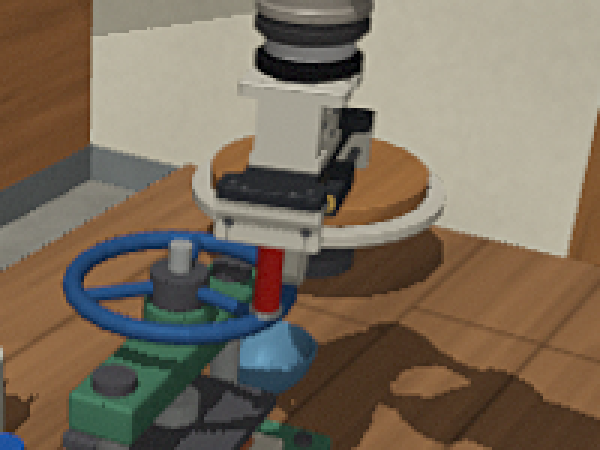

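Handle still driven at the finger (pixel ~(268,280) in the crop), rim clear. Continuing.

Call:
send_rows --motion '[[[-0.002,0,-0.007,0],[-0.004,0,-0.016,0],[-0.006,0,-0.024,0],[-0.01,0,-0.032,0],[-0.014,0,-0.04,0],[-0.02,0,-0.047,0],[-0.025,0,-0.054,0],[-0.032,0,-0.06,0]]]'

```text
time: 5.6
tool_pos: [0.5034, -0.0621, 0.2533]
tool_rot: [-1.578, -0.007, -2.888]
contact_force: [-3.3, -1.4, -1.7]
opening: 0.0001
```

Run:
```python
from plan import *
from cell import read_camera
shifts(circ(range(-222,-222-6*8,-6)))
for n in('side',):
    c=read_camera(n);x0,y0=(270,60) if n=='side' else (220,130)
    cv2.imwrite(f'pics/d5_{n}.png',cv2.resize(c['frame'][y0:y0+150,x0:x0+200,::-1],None,fx=3,fy=3,interpolation=0))
```

```text
t 5.6 [ 0.5034 -0.0621  0.2533] [-1.578 -0.007 -2.888] [-3.27 -1.41 -1.67] 0.00013467925461508858
ang 142.94514430532627
[[-0.007, 0.0, -0.003, 0], [-0.015, 0.0, -0.007, 0], [-0.023, 0.0, -0.011, 0], [-0.031, 0.0, -0.014, 0], [-0.04, 0.0, -0.016, 0], [-0.049, 0.0, -0.017, 0], [-0.058, 0.0, -0.017, 0], [-0.067, -0.0, -0.016, 0]]
```

View pics/d5_side.png

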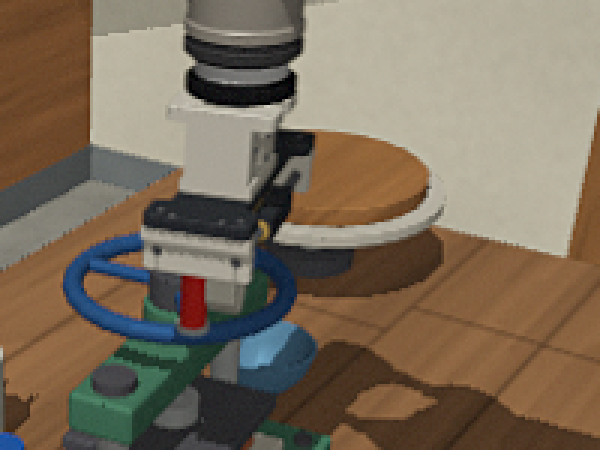

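Call:
send_rows --motion '[[[-0.007,0,-0.003,0],[-0.015,0,-0.007,0],[-0.023,0,-0.011,0],[-0.031,0,-0.014,0],[-0.04,0,-0.016,0],[-0.049,0,-0.017,0],[-0.058,0,-0.017,0],[-0.067,0,-0.016,0]]]'

```text
time: 6.45
tool_pos: [0.566, -0.0288, 0.2534]
tool_rot: [-1.579, -0.005, -2.888]
contact_force: [-2.1, -1.5, 2.9]
opening: -0.0
```

Run:
```python
from plan import *
from cell import read_camera
shifts(circ(range(-270,-270-6*8,-6)))
for n in('side','top'):
    c=read_camera(n);x0,y0=(270,60) if n=='side' else (220,130)
    cv2.imwrite(f'pics/d6_{n}.png',cv2.resize(c['frame'][y0:y0+150,x0:x0+200,::-1],None,fx=3,fy=3,interpolation=0))
```

```text
t 6.45 [ 0.566  -0.0288  0.2534] [-1.579 -0.005 -2.888] [-2.12 -1.51  2.89] -4.0109068503978726e-05
ang 94.43745797381798
[[-0.006, 0.0, 0.002, 0], [-0.015, 0.0, 0.005, 0], [-0.023, 0.0, 0.009, 0], [-0.031, 0.0, 0.013, 0], [-0.038, 0.0, 0.018, 0], [-0.045, -0.0, 0.024, 0], [-0.051, -0.0, 0.031, 0], [-0.056, -0.0, 0.038, 0]]
```

View pics/d6_side.png

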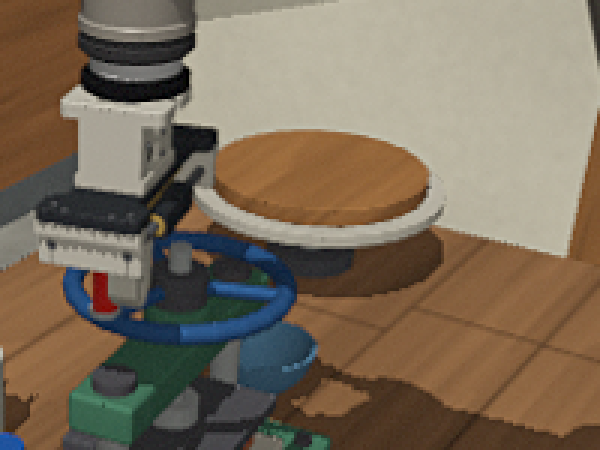

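View pics/d6_top.png

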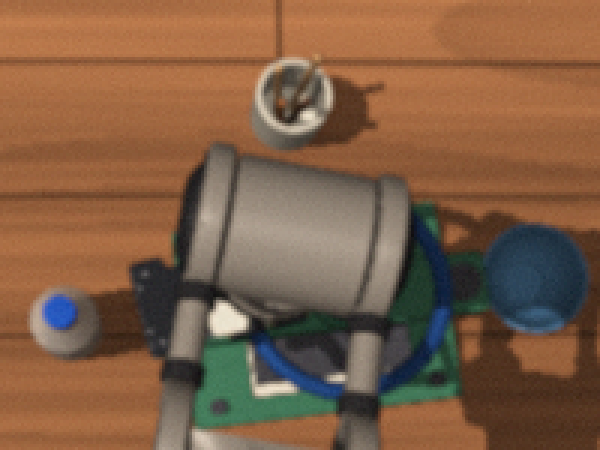

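Call:
send_rows --motion '[[[-0.006,0,0.002,0],[-0.015,0,0.005,0],[-0.023,0,0.009,0],[-0.031,0,0.013,0],[-0.038,0,0.018,0],[-0.045,0,0.024,0],[-0.051,0,0.031,0],[-0.056,0,0.038,0]]]'

```text
time: 7.35
tool_pos: [0.6313, -0.0514, 0.2523]
tool_rot: [-1.58, -0.003, -2.887]
contact_force: [-1.4, 1.8, -1.1]
opening: 0.0008
```

Run:
```python
from plan import *
from cell import read_camera
shifts(circ(range(-318,-318-6*8,-6)))
for n in('side',):
    c=read_camera(n);x0,y0=(270,60) if n=='side' else (220,130)
    cv2.imwrite(f'pics/d7_{n}.png',cv2.resize(c['frame'][y0:y0+150,x0:x0+200,::-1],None,fx=3,fy=3,interpolation=0))
```

```text
t 7.35 [ 0.6313 -0.0514  0.2523] [-1.58  -0.003 -2.887] [-1.37  1.8  -1.11] 0.0008209201416384262
ang 47.11231340616446
[[-0.003, -0.001, 0.007, 0], [-0.006, -0.001, 0.015, 0], [-0.009, -0.001, 0.024, 0], [-0.011, -0.001, 0.032, 0], [-0.012, -0.001, 0.041, 0], [-0.012, -0.001, 0.05, 0], [-0.011, -0.001, 0.059, 0], [-0.01, -0.001, 0.068, 0]]
```

View pics/d7_side.png

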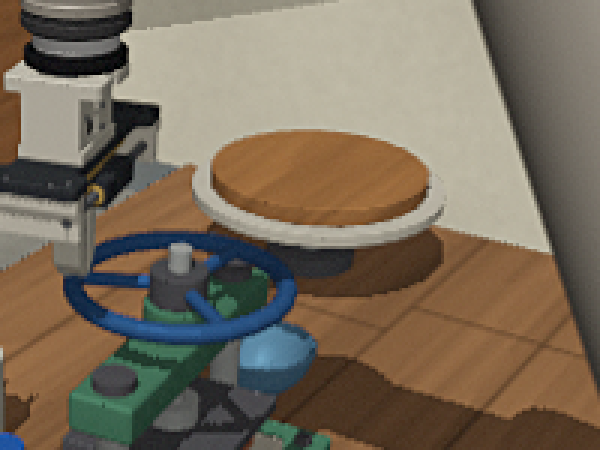

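Call:
send_rows --motion '[[[-0.003,-0.001,0.007,0],[-0.006,-0.001,0.015,0],[-0.009,-0.001,0.024,0],[-0.011,-0.001,0.032,0],[-0.012,-0.001,0.041,0],[-0.012,-0.001,0.05,0],[-0.011,-0.001,0.059,0],[-0.01,-0.001,0.068,0]]]'

```text
time: 8.2
tool_pos: [0.659, -0.1166, 0.2528]
tool_rot: [-1.578, -0.002, -2.888]
contact_force: [-0.1, 2.3, -1.1]
opening: 0.0007
```

Run:
```python
from plan import *
from cell import read_camera
shifts(circ([-364,-368,-372,-376,-380,-384,-388,-388]))
for n in('side','top'):
    c=read_camera(n);x0,y0=(270,60) if n=='side' else (220,130)
    cv2.imwrite(f'pics/d8_{n}.png',cv2.resize(c['frame'][y0:y0+150,x0:x0+200,::-1],None,fx=3,fy=3,interpolation=0))
    q=red(c,(250,60,400,240));print(n,len(q),q.mean(0) if len(q) else 0)
    for a in range(-10,-80,-10): print(a,np.round(proj(c,np.array(circ([a],z=.244)))[0]),end=' ')
```

```text
t 8.2 [ 0.659  -0.1166  0.2528] [-1.578e+00 -2.000e-03 -2.888e+00] [-0.13  2.28 -1.13] 0.0006645811218914984
ang -1.393882141771177
[[0.002, -0.0, 0.003, 0], [0.005, -0.0, 0.009, 0], [0.007, -0.0, 0.014, 0], [0.01, -0.0, 0.019, 0], [0.013, -0.0, 0.024, 0], [0.017, -0.0, 0.029, 0], [0.02, -0.0, 0.034, 0], [0.02, -0.0, 0.034, 0]]
side 1 [310. 138.]
-10 [305. 129.] -20 [309. 128.] -30 [314. 127.] -40 [320. 126.] -50 [326. 126.] -60 [332. 126.] -70 [338. 126.] top 0 0
-10 [342. 192.] -20 [348. 194.] -30 [353. 196.] -40 [358. 200.] -50 [362. 204.] -60 [366. 208.] -70 [368. 214.]
```

View pics/d8_side.png

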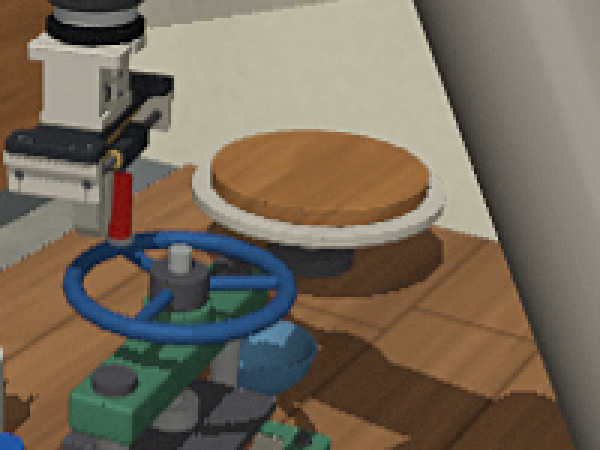

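View pics/d8_top.png

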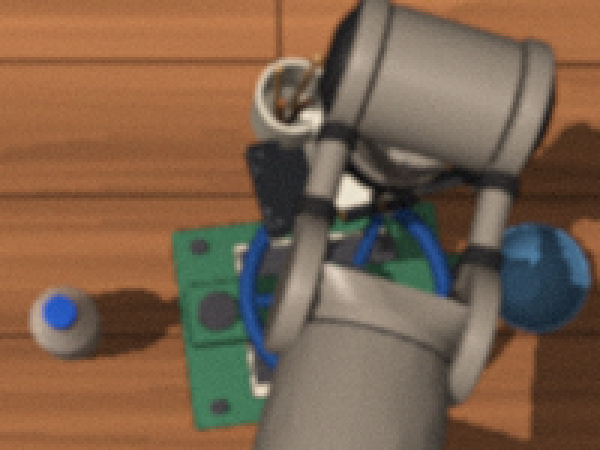

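Call:
send_rows --motion '[[[0.002,0,0.003,0],[0.005,0,0.009,0],[0.007,0,0.014,0],[0.01,0,0.019,0],[0.013,0,0.024,0],[0.017,0,0.029,0],[0.02,0,0.034,0],[0.02,0,0.034,0]]]'

```text
time: 9.1
tool_pos: [0.6479, -0.1572, 0.2527]
tool_rot: [-1.576, -0.002, -2.891]
contact_force: [-0.0, -0.1, 0.1]
opening: 0.0005
```

```bash
cat > look.py <<'E'
import pickle
from plan import *
from cell import read_camera
def look(tag):
    c=read_camera('side');x0,y0=270,60
    cv2.imwrite(f'pics/{tag}.png',cv2.resize(c['frame'][y0:y0+150,x0:x0+200,::-1],None,fx=3,fy=3,interpolation=0))
    s0=pickle.load(open('side0.pkl','rb'))
    for cc in(c,s0):
        f=cc['frame'].astype(int)
        m=(f[...,0]>2*f[...,1]+20)&(f[...,0]>2*f[...,2]+20)&(f[...,0]>90);m[:,:275]=0;m[:,400:]=0;m[:100]=0;m[145:]=0
        for v in range(118,138,4):
            u=np.nonzero(m[v])[0]; print(v,(u.min(),u.max()) if len(u) else 0,end=' ')
        print()
    return c
E
python3 - <<'E'
from look import *
shifts(circ([-390,-392,-394,-396,-398,-400,-400]))
look('d9')
E
```

```text
t 9.1 [ 0.6479 -0.1572  0.2527] [-1.576e+00 -2.000e-03 -2.891e+00] [-0.04 -0.14  0.14] 0.0005026085240165878
ang -29.574721705262093
[[0.001, -0.0, -0.001, 0], [0.004, -0.0, 0.002, 0], [0.006, -0.0, 0.004, 0], [0.008, -0.0, 0.005, 0], [0.01, -0.0, 0.007, 0], [0.013, -0.0, 0.009, 0], [0.013, -0.0, 0.009, 0]]
118 (np.int64(321), np.int64(327)) 122 (np.int64(320), np.int64(327)) 126 (np.int64(320), np.int64(327)) 130 (np.int64(320), np.int64(326)) 134 (np.int64(320), np.int64(326)) 
118 (np.int64(331), np.int64(338)) 122 (np.int64(331), np.int64(337)) 126 (np.int64(330), np.int64(337)) 130 (np.int64(330), np.int64(337)) 134 (np.int64(330), np.int64(337))
```

View pics/d9.png

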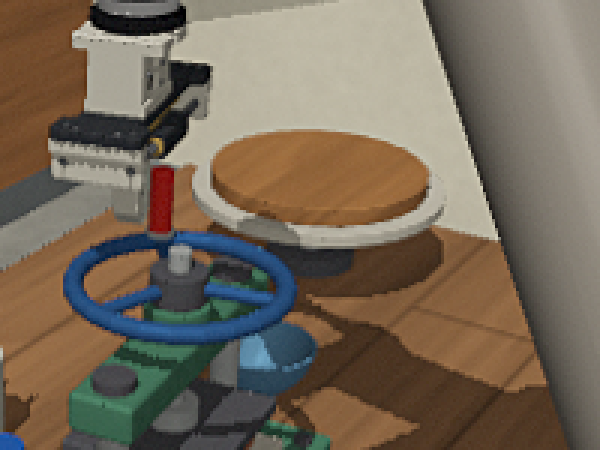

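Run:
```python
from look import *
shifts(circ([-391.5,-394,-396.5,-399,-401.5,-403,-403]))
```

```text
t 9.15 [ 0.6479 -0.1568  0.2526] [-1.576e+00 -2.000e-03 -2.891e+00] [-0.09 -0.03  0.21] 0.000503759789636365
ang -29.33258769934381
[[0.003, -0.0, 0.001, 0], [0.006, -0.0, 0.004, 0], [0.009, -0.0, 0.006, 0], [0.012, -0.0, 0.009, 0], [0.015, -0.0, 0.011, 0], [0.017, -0.0, 0.012, 0], [0.017, -0.0, 0.012, 0]]
```

Call:
send_rows --motion '[[[0.003,0,0.001,0],[0.006,0,0.004,0],[0.009,0,0.006,0],[0.012,0,0.009,0],[0.015,0,0.011,0],[0.017,0,0.012,0],[0.017,0,0.012,0]]]'

```text
time: 9.85
tool_pos: [0.634, -0.1731, 0.2526]
tool_rot: [-1.576, -0.003, -2.891]
contact_force: [-0.0, 0.7, -0.8]
opening: 0.0001
```

Run:
```python
from look import *
look('d10')
shifts(circ([-44,-45.5,-47]))
```

```text
118 (np.int64(328), np.int64(335)) 122 (np.int64(328), np.int64(334)) 126 (np.int64(328), np.int64(334)) 130 (np.int64(328), np.int64(334)) 134 (np.int64(327), np.int64(334)) 
118 (np.int64(331), np.int64(338)) 122 (np.int64(331), np.int64(337)) 126 (np.int64(330), np.int64(337)) 130 (np.int64(330), np.int64(337)) 134 (np.int64(330), np.int64(337)) 
t 9.9 [ 0.634  -0.173   0.2526] [-1.576 -0.003 -2.891] [ 0.68  0.23 -0.06] 0.0002913882635430224
ang -43.65547712413446
[[0.0, -0.0, 0.001, 0], [0.002, -0.0, 0.002, 0], [0.004, -0.0, 0.003, 0]]
```

Call:
send_rows --motion '[[[0.002,0,0.001,0],[0.004,0,0.002,0],[0.0055,0,0.003,0],[0.0055,0,0.003,0]]]'

```text
time: 10.3
tool_pos: [0.6292, -0.1774, 0.2526]
tool_rot: [-1.576, -0.003, -2.891]
contact_force: [1.6, 0.5, -0.7]
opening: 0.0007
```

Run:
```python
from look import *
look('d11')
shifts(circ([-30,-25]))
```

```text
118 (np.int64(331), np.int64(337)) 122 (np.int64(330), np.int64(337)) 126 (np.int64(330), np.int64(336)) 130 (np.int64(330), np.int64(336)) 134 (np.int64(330), np.int64(336)) 
118 (np.int64(331), np.int64(338)) 122 (np.int64(331), np.int64(337)) 126 (np.int64(330), np.int64(337)) 130 (np.int64(330), np.int64(337)) 134 (np.int64(330), np.int64(337)) 
t 10.35 [ 0.6292 -0.1775  0.2526] [-1.576 -0.004 -2.891] [0.95 0.86 0.21] 0.0003818735918433716
ang -48.09436146261698
[[-0.022, -0.0, -0.016, 0], [-0.027, -0.0, -0.021, 0]]
```

Call:
send_rows --motion '[[[-0.01,0,-0.006,0],[-0.022,0,-0.014,0],[-0.027,-0.03,-0.021,0],[-0.027,-0.07,-0.021,0],[-0.027,-0.09,-0.021,0],[0.02,-0.09,-0.004,0],[0.065,-0.09,0.013,0],[0.11,-0.09,0.03,0]]]'

```text
time: 11.15
tool_pos: [0.5299, -0.2338, 0.3427]
tool_rot: [-1.576, -0.004, -2.889]
contact_force: [0.2, -1.3, -0.4]
opening: 0.0005
```

Call:
send_rows --motion '[[[0.045,0,0.017,0],[0.09,0,0.033,0],[0.135,0,0.05,0],[0.18,0,0.067,0],[0.225,0,0.083,0],[0.27,0,0.1,0],[0.31,0,0.115,0],[0.31,0,0.115,0]]]'

```text
time: 11.95
tool_pos: [0.2556, -0.4249, 0.3433]
tool_rot: [-1.575, -0.005, -2.895]
contact_force: [0.6, 0.3, 0.2]
opening: 0.0005
```

Run:
```python
from look import *
c=look('e_side'); t=read_camera('top');t0=pickle.load(open('top0.pkl','rb'))
for k in(t,t0):
    q=red(k,(350,195,385,225));print(len(q),q.mean(0))
q0=[red(k,(320,105,345,145)).mean(0) for k in(c,pickle.load(open('side0.pkl','rb')))];print(q0)
cv2.imwrite('pics/e_top.png',cv2.resize(np.vstack([t0['frame'][130:280,220:430],t['frame'][130:280,220:430]])[:,:,::-1],None,fx=2,fy=2))
print(sensors.observe()['tool_pos'],sensors.observe()['contact_force'])
```

```text
118 (np.int64(330), np.int64(337)) 122 (np.int64(330), np.int64(337)) 126 (np.int64(330), np.int64(336)) 130 (np.int64(330), np.int64(336)) 134 (np.int64(329), np.int64(336)) 
118 (np.int64(331), np.int64(338)) 122 (np.int64(331), np.int64(337)) 126 (np.int64(330), np.int64(337)) 130 (np.int64(330), np.int64(337)) 134 (np.int64(330), np.int64(337)) 
59 [368.52542373 208.88135593]
54 [368.72222222 209.48148148]
[array([332.91240876, 125.93430657]), array([333.57246377, 126.04347826])]
[ 0.25860595 -0.42275037  0.34333832] [0.66590344 0.94240694 0.11826398]
```

View pics/e_top.png

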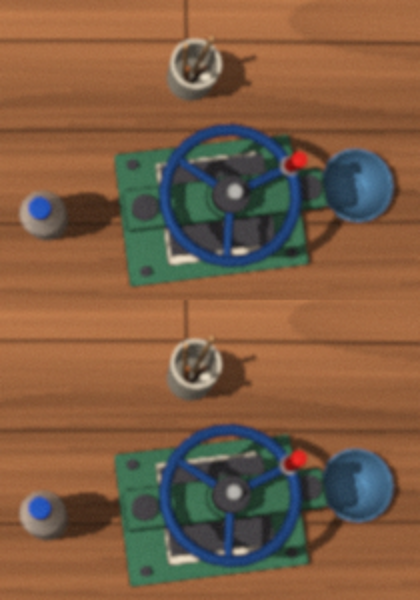

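```bash
python3 -c "
from cell import hand_in;print(hand_in())"
```

```text
the job is handed in; nothing more can be done
None
```

I pushed the handle clockwise through one full turn with the closed fingers, never gripping it. Then I backed the arm off clear of everything and handed the job in at about 12 s of the 59 s allowed. The hand-in reports no verdict.

- **Handle position:** in the last side and top pictures the handle is within about 0.7 px of its starting place. That is roughly 1–2 mm, or about 1° short, well inside the 12 mm limit.
- **Wheel at rest:** the handle stayed put, to within half a pixel, after the fingers backed off.
- **Bottle, bowl and tool pot:** comparing the top pictures by eye, all three stand as they did at the start.
- **Forces:** the push took about 3–4 N.
- **Not measured:** the wheel's joint value can't be read directly. The single full turn is inferred from following the handle round in pictures.

No checks failed or disagreed.

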